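# Put the setting master back in its touch-latched gauge tray

## Robot

A 6-joint arm with a two-finger parallel gripper is mounted at the origin on the work surface. World frame = base frame: x ahead of the robot, y to its left, z up, the work surface at z = 0. Lengths are in m, angles in rad, forces in N, time in s.
With the tool pointing down it reaches from about 0.4 to 0.825 m from the base axis. Payload 7 kg.
Tool frame: the origin (TCP) lies at the very end of the fingers, on their centre line; the grasp point (between the pads) lies 19 mm behind it; x points along the fingers, y is the direction in which the jaws open and shut, and the axes are right-handed (so a half turn about x gives the same grasp; the last joint's range is limited). The gripper opens to 88 mm and grips with 3 to 60 N. Pads are 19 mm wide; open, the fingers measure 130 mm over their backs; the gripper's body (78 mm by 193 mm) begins 47 mm behind the grasp point.
Start: joints at [1.631, 0.359, 0.012, 0, -1.224, -0.288], TCP at [0.152, 0.658, 0.227] pointing down, gripper open.
Joint ranges: [-3.07, 3.07], [-1.43, 2.12], [-1.02, 1.25], [-3.03, 1.67], [-3.05, -0], [-3.03, 3.03]. Speed limits (rad/s): [2.39, 2.39, 3.01, 3.14, 3.14, 3.14].

## Interface

Orientations are given as [roll, pitch, yaw] about the fixed x, y, z axes, in that order (R = Rz(yaw) Ry(pitch) Rx(roll)).
In Python, from station import arm, cams gives the robot as it stands. The module is installed in compiled form; this text tells all that it offers.
- The arm moves only by the tool carry_out, never from a script. Its argument "deltas" is a list of rows, each a list of 6 numbers: the shift along the tool's x, y, z in units of 0.04 m (1.0 is 0.04 m), then the turn, a rotation vector about the tool's x, y, z in units of 4 degrees (1.0 is 4 degrees). In form: [[tx, ty, tz, ax, ay, az], ...]. A call has 1 to 5 rows; each row shifts and turns the pose as measured when the row begins, along the tool's axes as they then stand; what a row does not reach is not made up. A row lasts 1/10 s, in which the tool goes at most 50 mm and 8.59 degrees, less where a joint would pass 70% of its speed; a pose out of reach is approached as far as the arm can. A call with a number of a shift or a turn outside -1 to 1 is refused whole. A call with a gripper value outside its range is refused whole. "hand" is the closure, from 0 (fully open) to 1 (shut), set as the call begins (left out, the last holds). The fingers move at their own pace and stop on an object; "newtons" is the grip in N (left out, the last holds). Time passes only in rows, so rows that do not move let the fingers close. It gives the time, the measured TCP pose, the force and the opening at its end, in the units of the state.
- arm.get_state(): the state, without advancing time (a new reading comes with each control period).
- cams.grab_frame(name): name is "scene" or "top"; returns a dict with "pixels" (384x512x3 uint8, red, green, blue), "fx", "fy", "cx", "cy" (pixels), "T" (4x4, takes a point from camera to world coordinates). Camera axes: x right, y up, looking along -z (the intrinsics and any distortion apply to the point x, -y, -z); pixel columns grow to the right and rows downward; lengths in m; the calibration is good to about 2 mm. A picture is of the moment at which its call begins. There is no depth.
- arm.job_done(): hands the job in, once; it reports no verdict.
The state is a dict: "t": time; "q": joint angles; "qd": joint speeds; "joint_efforts": joint torques, N m; "eef_pos": TCP position; "ee_rot": TCP orientation; "force": force on the tool from outside, world axes, zero at the start; "moment": the same for the moment, N m; "width": finger opening in m.
Only numpy, scipy, OpenCV 4.12 (cv2) and the standard library are available. Lean on these libraries where they do the work, as an engineer would, in place of code of your own. Each camera call takes 0.05 s, during which the arm holds its last target.

## Task

Press the blue front of the instrument case inward until its touch latch lets go and the tray springs out, stand the steel setting master upright in the empty nest beside the brass one and let go of it, then push the tray back in until it latches again and stays shut when you let go. The latch is delicate: feel for its stop and never push on the tray harder than 15 N, keep the brass master standing in its nest, and leave everything else on the bench where it is.

Things in the scene. Friction and masses are not known exactly. Their poses are not given: they have to be found in the camera images.
- case: low grey steel instrument case, 180 mm deep (x), 200 mm wide (y), 80 mm high, fixed to the bench; origin: centre of its underside. Its -x side is the front, facing the robot; the tray is pushed in along the case's +x and springs out along its -x in about 1 s.
- tray (a joint): tray travel in m along the case's -x: 0 = latched, 0.065 = fully out, negative = pressed in past latched. Push-push latch: pressing to its stop, then easing off, frees a latched tray (it springs out) or latches an open one (to within 1 mm of 0). The stop lies 8 to 23 mm beyond 0, unlike each time and unseen; the latch changes over only in the last 2.5 mm before it, so feel for the stop.
- tray_front (a point): centre of the outer face of the tray's flat blue front plate, 200 mm wide (y), 12 mm thick, from 5 to 77 mm above the bench; moves with the tray, case's axes. Latched, the face is 38 mm ahead of the case. Push it anywhere with closed fingertips: about 2.5 N (out) to 5 N (in), plus 25 N per m/s of speed; at the latch stop the force climbs steeply: 8 to 9 N means it is reached; meet it and press slowly (about 10 mm/s).
- empty_nest (a point): centre of the empty nest's floor (moves with the tray), 12 mm above the bench: a black collar, 34 mm bore, 42 mm outside, 8 mm high; 42 mm behind the front plate's outer face, 45 mm to the case's -y side. With the tray out it is 61 mm ahead of the case, open from above; with the tray in it is inside the case.
- full_nest (a point): centre of the floor of the other, equal nest, 45 mm to the case's +y side, in which the brass master stands.
- master_center (a point): centre (half-way up, 25 mm above its underside) of the bright steel setting master: a stepped round piece 50 mm high, standing upright on the bench, foot 30 mm across and 12 mm high, then a short cone up to 15 mm, then a 22 mm shaft from 15 mm up to the top; z is its axis. About 170 g. Grip it by the shaft from above, tips no lower than 15 mm above its underside.
- brass_center (a point): centre (half-way up) of the brass master, same shape and size, standing in the full nest on the tray; it rides with the tray. Leave it standing there.
- ring_gauge: ring gauge: plain dark steel ring lying flat, 60 mm across, 36 mm bore, 20 mm high; its origin is its underside's centre. Leave alone.
- pin_jar: small amber jar with a yellow cap, 48 mm across, 62 mm high; origin: underside's centre. Leave alone.
- calliper: digital calliper lying flat, 220 mm long, 13 mm thick, at the right; origin: middle of its underside. Leave alone.
- driver: screwdriver with an orange handle, 170 mm long, lying at the back of the bench; origin: along its length, on its underside. Leave alone.
- block: small pale stone block 50 x 50 x 30 mm at the right; origin: underside's centre. Leave alone.
- master: the same steel setting master; its origin is the centre of its underside.

How it is judged:
On the way, in this order (a step that is already met when the one before it is completed fails the run):
1. the touch latch has let go and the tray has sprung fully out (value of joint tray above 0.058 m), for 0.2 s.
2. the steel master stands in the empty nest of the open tray, released (horizontal distance between master_center and empty_nest below 0.004 m and z of master_center in the frame of empty_nest between 0.022 and 0.0275 m and angle between master_center's own z axis and vertical below 0.1 rad and value of joint tray above 0.04 m and contact force between the fingers and master below 0.1 N), for 0.2 s.
3. the tray has been pushed in past its latched place (value of joint tray below -0.003 m), for 0.02 s.
At the end, for the whole second after the job is handed in: The tray is latched shut on its own (within 3 mm of its latched place, at rest), with the steel master upright (within 0.1 rad) on the floor of the formerly empty nest (within 4 mm of its centre) and the brass one likewise in its own nest (value of joint tray between -0.003 and 0.003 m and velocity of joint tray between -0.01 and 0.01 m/s and horizontal distance between master_center and empty_nest below 0.004 m and z of master_center in the frame of empty_nest between 0.022 and 0.0275 m and angle between each of master_center, brass_center's own z axis and vertical below 0.1 rad and horizontal distance between brass_center and full_nest below 0.004 m and z of brass_center in the frame of full_nest between 0.022 and 0.0275 m); the robot touches nothing.
It fails at once if the robot pushes on the tray with more than 15 N (contact force between any of the fingers, the arm and tray above 15 N).
It fails at once if the brass master is lifted out of its nest or tipped over (horizontal distance between brass_center and full_nest above 0.012 m or angle between brass_center's own z axis and vertical above 0.4 rad).
It fails at once if another thing on the bench is shifted by more than 20 mm (distance of any of ring_gauge, pin_jar, calliper, driver, block from where it was at the start of the episode above 0.02 m).
It also fails if it takes over 72 s, if anything falls off the work surface, if the arm or the gripper's body presses on something with over 40 N, if the wrist force passes 120 N, or if a joint passes its speed limit or range.

## Working session

There is one attempt and no reset: what is moved stays moved. The work goes in short steps, Python scripts to look and compute and a tool call to move; the robot and the scene stay as the last step left them, time stands still between calls to the robot, and variables do not carry over. Pictures are saved under pics/ and viewed, and the job is handed in when it is done.

Besides the shell and the picture viewer there is one more tool, called as name(argument=value, ...), one argument or row to a line, values as JSON. carry_out: Moves the arm, as the interface text tells. Shifts and turns lie within -1 to 1; 1 stands for 0.04 m of shift or 4 degrees of turn. Its arguments: {"type":"object","properties":{"deltas":{"type":"array","items":{"type":"array","items":{"type":"number","minimum":-1,"maximum":1}}},"hand":{"type":"number"},"newtons":{"type":"number"}},"required":["deltas"]}

```bash
mkdir -p pics; python3 - <<'E'
from station import arm,cams
import cv2,numpy as np
np.set_printoptions(precision=4,suppress=True)
print(arm.get_state())
for n in("scene","top"):
    f=cams.grab_frame(n); print(n,f["fx"],f["fy"],f["cx"],f["cy"],[k for k in f]); print(f["T"])
    cv2.imwrite(f"pics/{n}0.png",cv2.resize(f["pixels"][:,:,::-1],(800,600),interpolation=cv2.INTER_CUBIC))
    np.save(f"{n}0.npy",f["pixels"])
E
```

```text
{'t': 0.0, 'q': array([ 1.6311,  0.3594,  0.0111, -0.0004, -1.2241, -0.2881]), 'qd': array([ 0.0015,  0.0027, -0.0013,  0.0002,  0.0011,  0.0001]), 'joint_efforts': array([  0.0001, -58.2704,  29.3071,   6.9974,   0.0072,  -0.0001]), 'eef_pos': array([0.1523, 0.6571, 0.2256]), 'ee_rot': array([ 1.6599,  1.5691, -1.7096]), 'force': array([-0.058 ,  0.2421, -0.0915]), 'moment': array([ 0.0467,  0.0213, -0.0313]), 'width': 0.08776262446243271}
scene 412.4238321687885 412.4238321687885 261.2323159968273 198.84257708646945 ['pixels', 'fx', 'fy', 'cx', 'cy', 'T']
[[-0.5094 -0.6658  0.5451  1.2114]
 [ 0.8605 -0.3897  0.3282  0.2955]
 [-0.0061  0.6363  0.7715  0.9014]
 [ 0.      0.      0.      1.    ]]
top 370.22734148851146 370.22734148851146 256.84467620953245 184.83288679055934 ['pixels', 'fx', 'fy', 'cx', 'cy', 'T']
[[-0.0226  0.9841 -0.1761  0.3984]
 [-0.9997 -0.0202  0.0156 -0.0644]
 [ 0.0118  0.1764  0.9843  1.0725]
 [ 0.      0.      0.      1.    ]]
```

View pics/scene0.png

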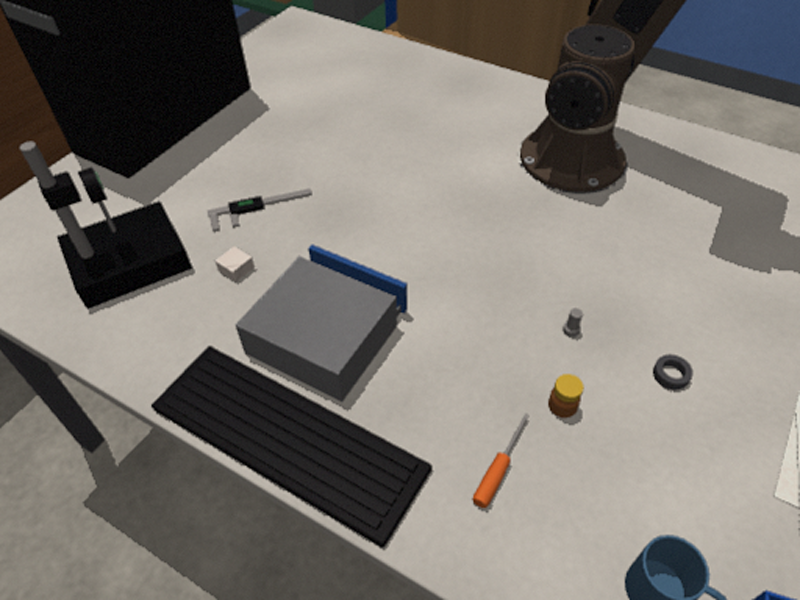

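View pics/top0.png

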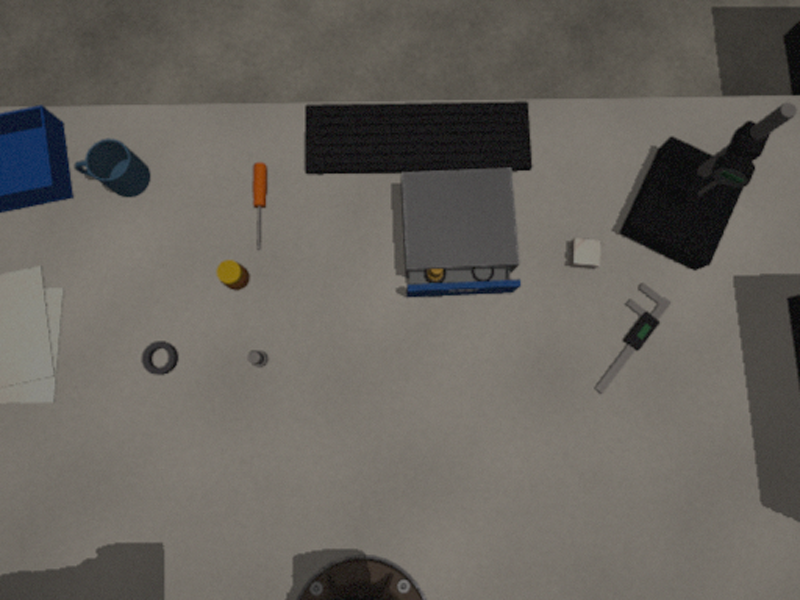

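The scene view shows the case centrally, with its blue front at (310–405, 250–305). The master is at about (573,322). In the top view, in 800x600 pixels, the case is at (402–518, 168–270), the front plate at (407–520, 280–297) and the master at (257,357). I'll enlarge these areas to measure them.

```bash
cat > h.py <<'E'
import numpy as np,cv2
from station import arm,cams
np.set_printoptions(precision=4,suppress=True)
def ray(f,u,v,z):
    d=f["T"][:3,:3]@np.array([(u-f["cx"])/f["fx"],-(v-f["cy"])/f["fy"],-1.]);o=f["T"][:3,3]
    return o+d*(z-o[2])/d[2]
def proj(f,p):
    c=f["T"][:3,:3].T@(np.array(p)-f["T"][:3,3]);return np.array([f["cx"]+f["fx"]*c[0]/-c[2],f["cy"]-f["fy"]*c[1]/-c[2]])
def crop(f,u0,v0,u1,v1,s,name):
    im=f["pixels"][v0:v1,u0:u1,::-1]; im=cv2.convertScaleAbs(im,alpha=1.6)
    im=cv2.resize(im,None,fx=s,fy=s,interpolation=cv2.INTER_NEAREST)
    for u in range((u0//10+1)*10,u1,10): cv2.putText(im,str(u),((u-u0)*s,10),0,.35,(0,255,0));cv2.line(im,((u-u0)*s,12),((u-u0)*s,18),(0,255,0))
    for v in range((v0//10+1)*10,v1,10): cv2.putText(im,str(v),(0,(v-v0)*s),0,.35,(0,255,0))
    cv2.imwrite(name,im)
E
python3 - <<'E'
from h import *
f=cams.grab_frame("top"); crop(f,245,100,345,195,8,"pics/tc1.png"); crop(f,145,210,185,240,16,"pics/tm1.png")
f=cams.grab_frame("scene"); crop(f,340,180,400,225,12,"pics/sm1.png");crop(f,145,145,275,260,6,"pics/sc1.png")
E
```

```text
(no output)
```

View pics/tc1.png

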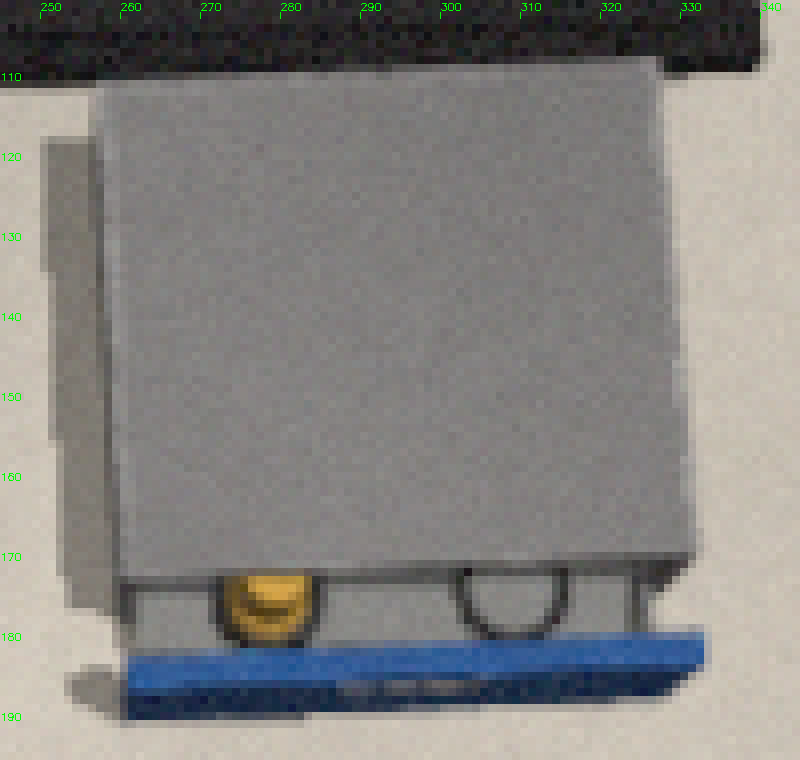

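View pics/tm1.png

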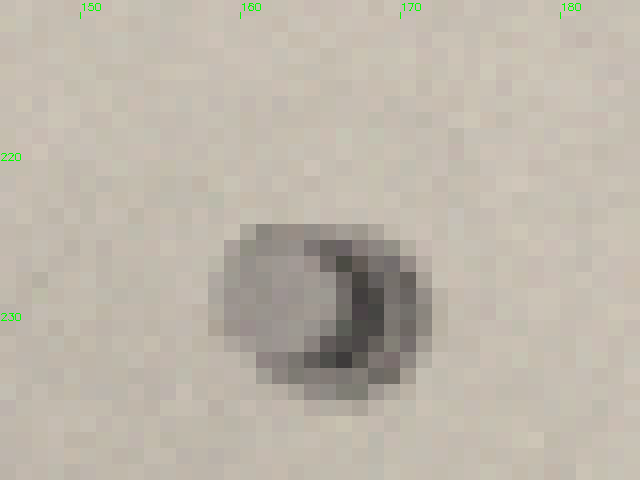

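View pics/sm1.png

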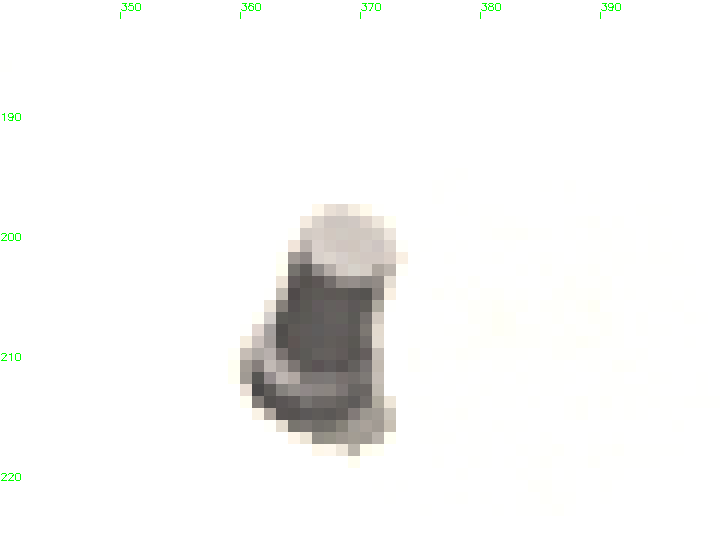

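View pics/sc1.png

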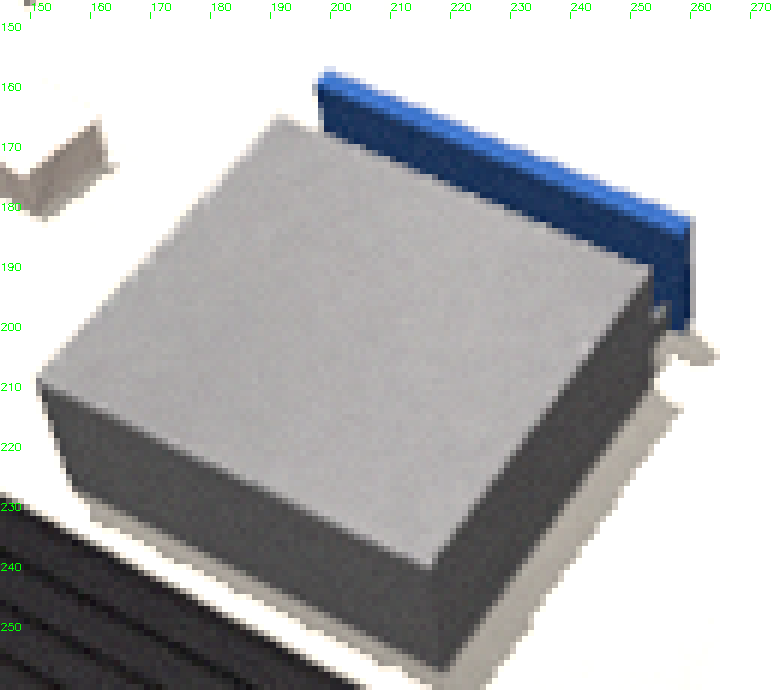

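```bash
python3 - <<'E'
from h import *
from scipy.optimize import least_squares
ft=cams.grab_frame("top");fs=cams.grab_frame("scene")
loc=np.array([[.09,.1,.08],[-.09,.1,.08],[-.09,-.1,.08],[.09,-.1,.08]])
pt=np.array([[256.8,110],[259.2,172],[332,169.5],[328,107.5]])
# scene: order back-left,front-left,front-right,back-right
ps=np.array([[216.7,239.7],[253.3,188.8],[191.7,164.2],[151.2,208.3]])
pl=np.array([[-.128,.1,.077],[-.128,-.1,.077],[-.116,.1,.077],[-.116,-.1,.077]])
ptl=np.array([[261,186.2],[333,184],[261,182],[333,179]])
def W(p,l):
    c,s=np.cos(p[2]),np.sin(p[2]);return np.c_[p[0]+c*l[:,0]-s*l[:,1],p[1]+s*l[:,0]+c*l[:,1],l[:,2]]
for off in(0,.5):
  def r(p,use):
    o=[]
    if 't' in use:o+=[proj(ft,w)-(q-off) for w,q in zip(W(p,loc),pt)]+[proj(ft,w)-(q-off) for w,q in zip(W(p,pl),ptl)]
    if 's' in use:o+=[proj(fs,w)-(q-off) for w,q in zip(W(p,loc),ps)]
    return np.ravel(o)
  for use in('t','s','ts'):
    s=least_squares(r,[.68,-.17,0],args=(use,));print(off,use,s.x,s.fun.round(1))
  a=ray(ft,162.9-off,229-off,.05);b=ray(fs,369-off,200.4-off,.05);print("master",a,b)
  c,s_=np.cos(s.x[2]),np.sin(s.x[2])
  for d,n in((-.128,'front latched'),(-.193,'front out')):print(n,s.x[:2]+d*np.array([c,s_]))
  print('empty out',W(s.x,np.array([[-.151,-.045,.012]])))
E
```

```text
0 t [ 0.7024 -0.1875  0.0178] [ 0.4  0.1  0.6  0.3  0.5  0.1 -0.4  0.2 -0.6 -0.   0.3 -0.6 -0.8 -0.2
 -0.   0.1]
0 s [ 0.7063 -0.1837  0.0339] [ 0.4 -0.1  0.7  0.6 -0.4 -0.7 -0.6 -0. ]
0 ts [ 0.7034 -0.1863  0.0251] [-0.3 -0.   0.4  0.2  0.2 -0.5 -1.1 -0.4 -0.7 -0.1  0.1 -1.2 -0.9 -0.3
 -0.2 -0.5 -0.3 -1.3  0.5 -0.1 -0.1 -1.7 -0.7 -1.5]
master [0.4637 0.1794 0.05  ] [0.4695 0.1837 0.05  ]
front latched [ 0.5754 -0.1895]
front out [ 0.5105 -0.1911]
empty out [[ 0.5536 -0.235   0.012 ]]
0.5 t [ 0.7038 -0.1862  0.0179] [ 0.4  0.1  0.6  0.3  0.5  0.1 -0.4  0.2 -0.6 -0.   0.3 -0.6 -0.8 -0.2
 -0.   0.1]
0.5 s [ 0.7056 -0.1858  0.0343] [ 0.3 -0.2  0.6  0.6 -0.4 -0.6 -0.6 -0. ]
0.5 ts [ 0.7044 -0.186   0.023 ] [ 0.1  0.1  0.7  0.3  0.5 -0.3 -0.6 -0.2 -0.4 -0.1  0.4 -1.  -0.6 -0.2
  0.1 -0.3 -0.  -0.4  0.9  0.7  0.4 -1.  -0.3 -0.8]
master [0.4651 0.1808 0.05  ] [0.4685 0.1819 0.05  ]
front latched [ 0.5764 -0.1889]
front out [ 0.5114 -0.1904]
empty out [[ 0.5544 -0.2344  0.012 ]]
```

```bash
cat >> h.py <<'E'
from scipy.spatial.transform import Rotation as Ro
def Rn(): return Ro.from_euler('xyz',arm.get_state()["ee_rot"])
def to(p,yaw=None):
    s=arm.get_state();R=Rn().as_matrix()
    print("t",round(s["t"],2),"pos",s["eef_pos"],"F",s["force"],"w",round(s["width"],4))
    d=R.T@(np.array(p)-s["eef_pos"])/.04
    print("R",R.round(3).tolist()); print("units shift",d)
    if yaw is not None:
        best=None
        for k in(0,np.pi):
            y=np.array([-np.sin(yaw+k),np.cos(yaw+k),0]);x=np.array([0,0,-1.]);Rt=np.c_[x,y,np.cross(x,y)]
            rv=Ro.from_matrix(R.T@Rt).as_rotvec()
            print("turn units",np.degrees(rv)/4)
E
python3 -c "
from h import *
to([.46,.24,.2],.025);print(arm.get_state()['q'])"
```

```text
t 0.3 pos [0.1524 0.6574 0.2262] F [0.1136 0.1092 0.4287] w 0.0876
R [[-0.0, -0.226, -0.974], [-0.001, -0.974, 0.226], [-1.0, 0.001, -0.0]]
units shift [ 0.6614  8.4278 -9.8477]
turn units [41.3783 -0.0128 -0.0001]
turn units [-3.6217  0.0001 -0.0088]
[ 1.6311  0.3589  0.0116 -0.0001 -1.2241 -0.2881]
```

carry_out(
  deltas=[
    [0,0.8,-0.9,-0.72,0,0],
    [0,0.8,-0.9,-0.72,0,0],
    [0,0.8,-0.9,-0.72,0,0],
    [0,0.9,-0.9,-0.72,0,0],
    [0,0.9,-0.9,-0.72,0,0],
  ],
  hand=1,
  newtons=20,
)

```text
t: 0.8
eef_pos: [0.308, 0.4701, 0.2241]
ee_rot: [1.571, 1.569, -1.531]
force: [0.5, 0.0, 0.4]
width: 0.0533
```

```bash
python3 -c "
from h import *
to([.52,-.19,.12],.025);print(arm.get_state()['q'])"
```

```text
t 0.8 pos [0.308  0.4701 0.2241] F [0.5491 0.0438 0.436 ] w 0.0533
R [[0.0, 0.04, -0.999], [-0.002, -0.999, -0.04], [-1.0, 0.002, 0.0]]
units shift [ 2.639  16.6955 -4.6316]
turn units [-44.7816   0.0494  -0.0004]
turn units [ 0.2184 -0.0002 -0.0316]
[ 1.3395  0.1764 -0.2436  0.0006 -1.1529  0.2713]
```

carry_out(
  deltas=[
    [0.1,1,-0.8,0.05,0,0],
    [0.1,1,-0.8,0.05,0,0],
    [0.1,1,-0.8,0.05,0,0],
    [0.1,1,-0.8,0.05,0,0],
    [0.1,1,-0.6,0.05,0,0],
  ],
)

```text
t: 1.3
eef_pos: [0.4644, 0.2776, 0.2068]
ee_rot: [-2.596, 1.567, 0.572]
force: [0.8, -0.5, 0.0]
width: 0.0131
```

carry_out(
  deltas=[
    [0.2,1,-0.4,0,0,0],
    [0.2,1,-0.2,0,0,0],
    [0.2,1,0,0,0,0],
    [0.2,1,0,0,0,0],
    [0.2,1,0,0,0,0],
  ],
)

```text
t: 1.8
eef_pos: [0.4971, 0.0699, 0.1658]
ee_rot: [-2.672, 1.564, 0.494]
force: [1.3, 0.8, 0.2]
width: 0.0006
```

carry_out(
  deltas=[
    [0.2,1,0,0,0,0],
    [0.2,1,0,0,0,0],
    [0.2,1,0,0,0,0],
    [0.2,1,0,0,0,0],
    [0.2,0.5,0,0,0,0],
  ],
)

```text
t: 2.3
eef_pos: [0.5011, -0.1189, 0.125]
ee_rot: [-2.774, 1.561, 0.392]
force: [0.2, 0.0, -0.1]
width: 0.0003
```

```bash
python3 -c "
from h import *
to([.535,-.19,.045],.025);print(arm.get_state()['q'])"
```

```text
t 2.3 pos [ 0.5011 -0.1189  0.125 ] F [ 0.1716  0.0007 -0.0935] w 0.0003
R [[0.009, 0.024, -1.0], [0.004, -1.0, -0.024], [-1.0, -0.003, -0.009]]
units shift [ 2.0014  1.805  -0.7872]
turn units [44.985   0.078   0.2026]
turn units [-0.0145 -0.1291  0.0497]
[ 0.1469  0.1851 -0.4814 -0.003  -0.8949  1.4498]
```

carry_out(
  deltas=[
    [0.3,0.7,-0.1,0,-0.13,0.05],
    [0.5,0.7,-0.2,0,0,0],
    [0.6,0.4,-0.3,0,0,0],
    [0.6,0,-0.2,0,0,0],
    [0,0,0,0,0,0],
  ],
)

```text
t: 2.8
eef_pos: [0.5356, -0.1971, 0.0426]
ee_rot: [2.976, 1.569, -0.146]
force: [-2.5, 1.1, 0.6]
width: 0.0003
```

```bash
python3 -c "
from h import *
to([.560,-.19,.045],.025)
for n,c in(('scene',(160,120,300,230,5)),('top',(230,130,350,220,6))): crop(cams.grab_frame(n),*c,'pics/%s2.png'%n)"
```

```text
t 2.8 pos [ 0.5356 -0.1971  0.0426] F [-2.4748  1.1024  0.6234] w 0.0003
R [[0.002, 0.019, -1.0], [-0.0, -1.0, -0.019], [-1.0, 0.0, -0.002]]
units shift [-0.0588 -0.1669 -0.6141]
turn units [44.9128 -0.0065  0.0384]
turn units [-0.0871 -0.0245 -0.0042]
```

View pics/scene2.png

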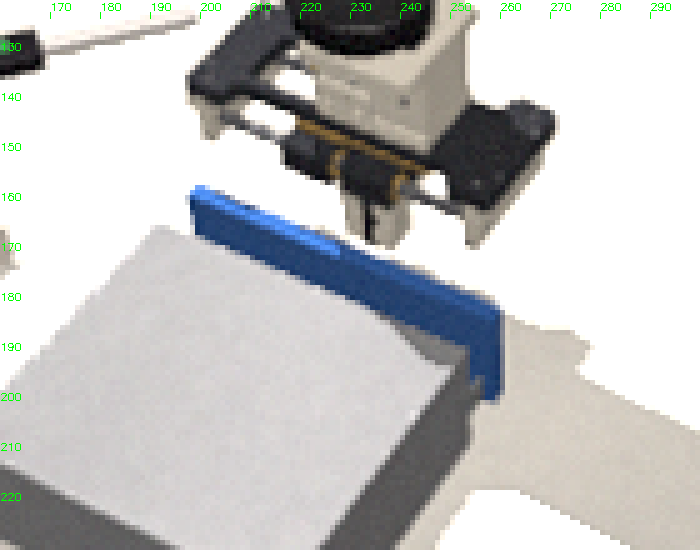

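The closed fingers are in front of the plate near its middle, with a visible gap. Now I'll approach slowly and watch the force.

carry_out(
  deltas=[
    [0,-0.1,-0.12,0,0,0],
    [0,0,-0.12,0,0,0],
    [0,0,-0.12,0,0,0],
    [0,0,0,0,0,0],
    [0,0,0,0,0,0],
  ],
)

```text
t: 3.4
eef_pos: [0.5548, -0.1905, 0.0514]
ee_rot: [3.025, 1.557, -0.093]
force: [-1.0, 0.4, -0.2]
width: 0.0006
```

carry_out(
  deltas=[
    [0,0,0,0,0,0],
    [0,0,0,0,0,0],
  ],
)

```text
t: 3.6
eef_pos: [0.5548, -0.1903, 0.0519]
ee_rot: [3.03, 1.557, -0.087]
force: [0.5, 1.0, 0.1]
width: 0.0004
```

carry_out(
  deltas=[
    [0,0,-0.025,0,0,0],
    [0,0,-0.025,0,0,0],
  ],
)

```text
t: 3.8
eef_pos: [0.5565, -0.1903, 0.0518]
ee_rot: [3.032, 1.557, -0.086]
force: [0.0, 0.7, 0.3]
width: 0.0004
```

carry_out(
  deltas=[
    [0,0,-0.025,0,0,0],
    [0,0,-0.025,0,0,0],
  ],
)

```text
t: 4.0
eef_pos: [0.5585, -0.1903, 0.0517]
ee_rot: [3.032, 1.557, -0.086]
force: [-0.1, 0.2, -0.2]
width: 0.0004
```

carry_out(
  deltas=[
    [0,0,-0.025,0,0,0],
    [0,0,-0.025,0,0,0],
    [0,0,-0.025,0,0,0],
  ],
)

```text
t: 4.3
eef_pos: [0.5618, -0.1903, 0.0516]
ee_rot: [3.028, 1.558, -0.09]
force: [0.8, -0.4, -0.5]
width: 0.0003
```

carry_out(
  deltas=[
    [0,0,-0.025,0,0,0],
    [0,0,-0.025,0,0,0],
    [0,0,-0.025,0,0,0],
  ],
)

```text
t: 4.6
eef_pos: [0.5648, -0.1903, 0.0516]
ee_rot: [3.025, 1.558, -0.093]
force: [-2.4, 0.0, 2.3]
width: 0.0007
```

carry_out(
  deltas=[
    [0,0,-0.025,0,0,0],
    [0,0,-0.025,0,0,0],
    [0,0,-0.025,0,0,0],
  ],
)

```text
t: 4.9
eef_pos: [0.5653, -0.1903, 0.0512]
ee_rot: [3.001, 1.563, -0.118]
force: [-3.6, -0.1, 2.4]
width: 0.0003
```

carry_out(
  deltas=[
    [0,0,-0.035,0,0,0],
    [0,0,-0.035,0,0,0],
  ],
)

```text
t: 5.1
eef_pos: [0.5673, -0.1902, 0.0511]
ee_rot: [2.986, 1.565, -0.133]
force: [-3.9, -0.3, 3.8]
width: -0.0001
```

carry_out(
  deltas=[
    [0,0,-0.04,0,0,0],
    [0,0,-0.04,0,0,0],
  ],
)

```text
t: 5.3
eef_pos: [0.5703, -0.1901, 0.0511]
ee_rot: [2.982, 1.565, -0.137]
force: [-6.3, 0.6, 4.9]
width: 0.0009
```

carry_out(
  deltas=[
    [-0.015,0,-0.03,0,0,0],
    [-0.015,0,-0.03,0,0,0],
  ],
)

```text
t: 5.5
eef_pos: [0.5716, -0.1901, 0.0512]
ee_rot: [2.955, 1.568, -0.164]
force: [-4.6, -1.3, -1.7]
width: 0.0002
```

carry_out(
  deltas=[
    [-0.015,0,-0.03,0,0,0],
    [-0.01,0,-0.03,0,0,0],
  ],
)

```text
t: 5.7
eef_pos: [0.573, -0.1901, 0.0512]
ee_rot: [2.341, 1.571, -0.779]
force: [-5.0, -0.5, -1.6]
width: 0.0002
```

carry_out(
  deltas=[
    [-0.005,0,-0.033,0,0,0],
    [-0.005,0,-0.033,0,0,0],
  ],
)

```text
t: 5.9
eef_pos: [0.5751, -0.19, 0.0512]
ee_rot: [-0.033, 1.569, 3.13]
force: [-8.1, -0.1, 1.3]
width: 0.0004
```

carry_out(
  deltas=[
    [-0.005,0,-0.033,0,0,0],
    [-0.005,0,-0.033,0,0,0],
  ],
)

```text
t: 6.1
eef_pos: [0.5751, -0.19, 0.0513]
ee_rot: [-0.066, 1.564, 3.097]
force: [-9.8, 0.1, 2.2]
width: 0.0003
```

9.8 N with no further travel means I'm on the stop. Easing off, then retreating.

carry_out(
  deltas=[
    [0,0,0.1,0,0,0],
    [0,0,0.4,0,0,0],
    [0,0,0.6,0,0,0],
    [-0.2,0,0.8,0,0,0],
    [-0.4,0,0.8,0,0,0],
  ],
)

```text
t: 6.6
eef_pos: [0.4762, -0.1922, 0.0767]
ee_rot: [2.956, 1.56, -0.161]
force: [0.1, -0.3, 0.9]
width: 0.0006
```

carry_out(
  deltas=[
    [-0.8,-0.2,0.2,0,0,0],
    [-0.8,-0.6,0,0,0,0],
    [0,-1,0,0,0,0],
    [0,-1,0,0,0,0],
    [0,-1,0,0,0,0],
  ],
  hand=0.3,
)

```text
t: 7.1
eef_pos: [0.4715, -0.0375, 0.1514]
ee_rot: [-3.105, 1.531, 0.056]
force: [1.7, -0.2, -0.2]
width: 0.035
```

carry_out(
  deltas=[
    [0,-1,0.1,0,0,0],
    [0,-1,0,0,0,0],
    [0,-1,0,0,0,0],
    [0,-1,0,0,0,0],
    [0,-1,0,0,0,0],
  ],
)

```text
t: 7.6
eef_pos: [0.4717, 0.1777, 0.1613]
ee_rot: [-2.89, 1.502, 0.274]
force: [0.9, 0.1, -0.3]
width: 0.061
```

```bash
python3 -c "
from h import *
to([.467,.181,.10],.025)
for n,c in(('scene',(160,120,300,230,5)),('top',(245,150,345,215,8))):
  f=cams.grab_frame(n);crop(f,*c,'pics/%s3.png'%n)
f=cams.grab_frame('top');crop(f,130,190,230,260,8,'pics/top3b.png')
"
```

```text
t 7.6 pos [0.4717 0.1777 0.1613] F [ 0.8873  0.0643 -0.296 ] w 0.061
R [[0.066, 0.023, -0.998], [0.019, -1.0, -0.022], [-0.998, -0.017, -0.067]]
units shift [ 1.5223 -0.058   0.2171]
turn units [44.9403  0.3825  1.498 ]
turn units [-0.0331 -0.9545  0.2437]
```

View pics/top3.png

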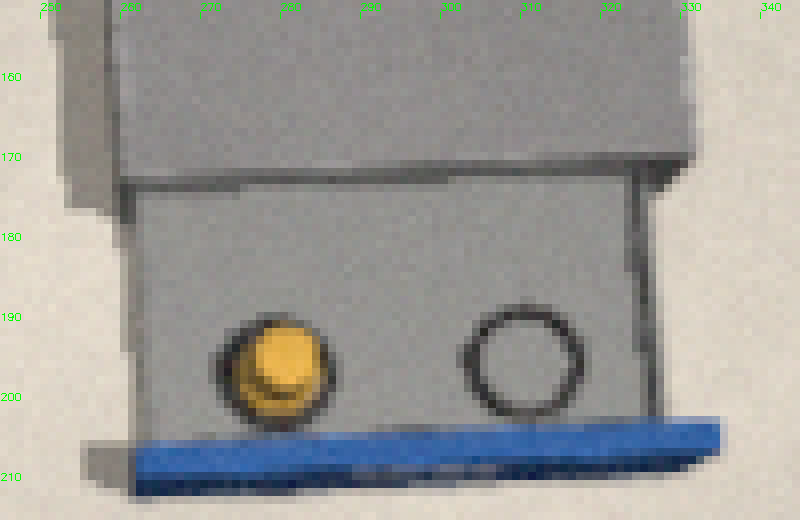

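View pics/scene3.png

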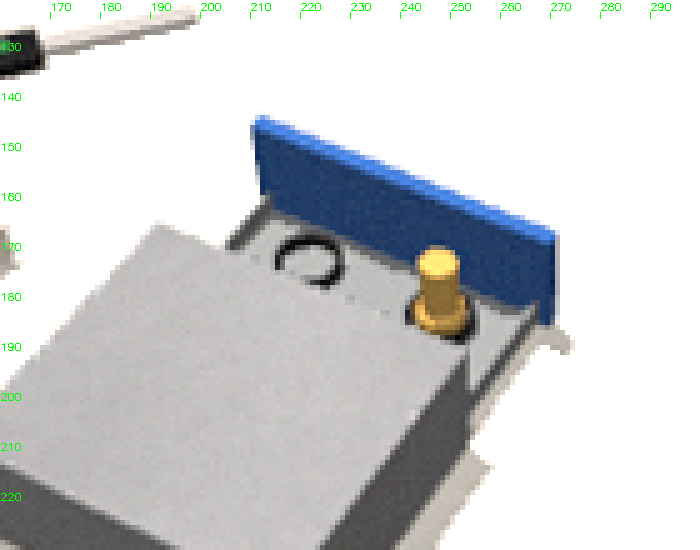

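View pics/top3b.png

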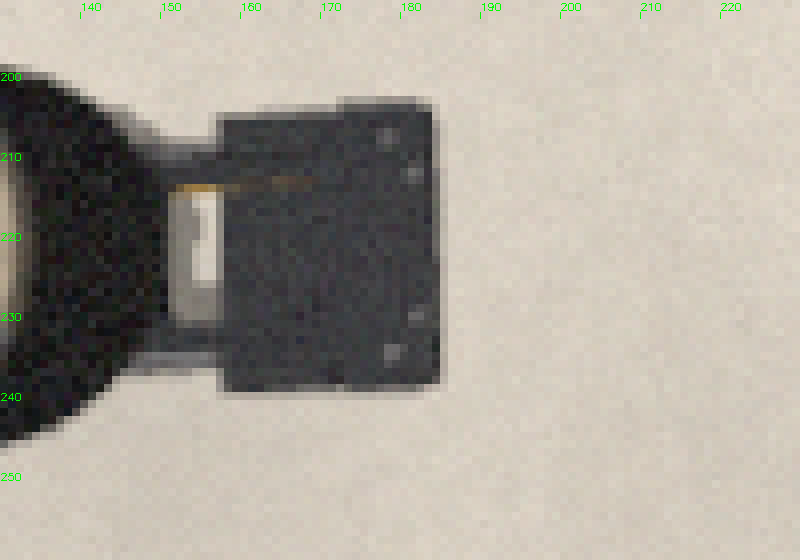

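```bash
python3 -c "
from h import *
f=cams.grab_frame('top');g=cams.grab_frame('scene')
print('empty collar top',ray(f,310,194.8,.020))
print('full collar',ray(f,279,196.1,.020),'brass top',ray(f,280.5,194,.062))
print('brass top scene',ray(g,160+436/5-.5,120+262/5-.5,.062))
a=ray(f,135/8+245-.5,438/8+150-.5,.077);b=ray(f,719/8+245-.5,420/8+150-.5,.077);print('plate back edge',a,b,np.linalg.norm(a-b))
a=ray(f,135/8+245-.5,475/8+150-.5,.077);b=ray(f,719/8+245-.5,454/8+150-.5,.077);print('plate front edge',a,b, (a+b)/2,np.arctan2(a[0]-b[0],-(a[1]-b[1])))
"
```

```text
empty collar top [ 0.5544 -0.2335  0.02  ]
full collar [ 0.5525 -0.144   0.02  ] brass top [ 0.5521 -0.1452  0.062 ]
brass top scene [ 0.5549 -0.1462  0.062 ]
plate back edge [ 0.5229 -0.0913  0.077 ] [ 0.5248 -0.2897  0.077 ] 0.19844207616880405
plate front edge [ 0.5103 -0.0909  0.077 ] [ 0.5132 -0.289   0.077 ] [ 0.5118 -0.19    0.077 ] -3.126807156593716
```

Tray is fully out, with the brass master standing. The empty collar sits at about (310.5,195) in the top view, which is (0.554,-0.234) in world coordinates. Next I'll pick the steel master.

carry_out(
  deltas=[
    [0.2,0,0.1,0,-0.5,0.12],
    [0.4,0,0.05,0,-0.45,0.12],
    [0.4,0,0,0,0,0],
    [0.3,0,0,0,0,0],
    [0,0,0,0,0,0],
  ],
)

```text
t: 8.35
eef_pos: [0.4672, 0.1727, 0.1062]
ee_rot: [-0.083, 1.564, 3.075]
force: [-0.3, -0.1, 0.4]
width: 0.0613
```

```bash
python3 -c "
from h import *
to([.467,.181,.021],.021)
f=cams.grab_frame('scene');crop(f,320,140,420,230,8,'pics/s4.png')"
```

```text
t 8.35 pos [0.4672 0.1727 0.1062] F [-0.3332 -0.1257  0.3922] w 0.0613
R [[-0.007, 0.017, -1.0], [0.0, -1.0, -0.017], [-1.0, -0.001, 0.007]]
units shift [ 2.1302 -0.2075 -0.0117]
turn units [44.9442  0.0128 -0.1496]
turn units [-0.0556  0.0954  0.0082]
```

View pics/s4.png

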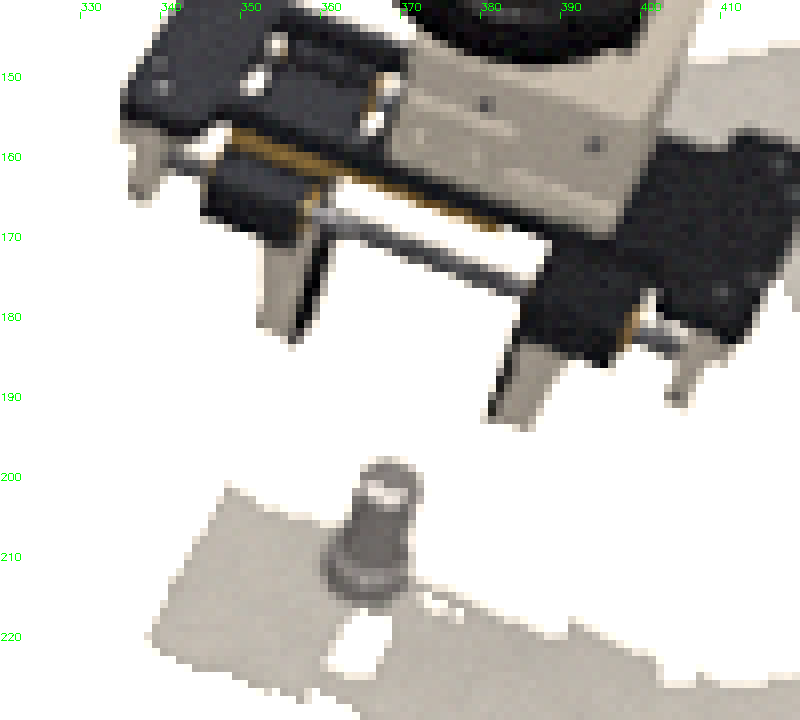

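carry_out(
  deltas=[
    [0.5,-0.15,0,0,0.09,0],
    [0.6,-0.05,0,0,0,0],
    [0.6,0,0,0,0,0],
    [0.3,0,0,0,0,0],
    [0,0,0,0,0,0],
  ],
)

```text
t: 8.9
eef_pos: [0.471, 0.1821, 0.0286]
ee_rot: [-2.463, 1.562, 0.695]
force: [0.1, -0.0, 0.5]
width: 0.0615
```

```bash
python3 -c "
from h import *
to([.467,.181,.021],.021)
f=cams.grab_frame('scene');crop(f,320,160,420,230,8,'pics/s5.png')"
```

```text
t 8.9 pos [0.471  0.1821 0.0286] F [ 0.0966 -0.0453  0.5142] w 0.0615
R [[0.006, 0.016, -1.0], [0.005, -1.0, -0.016], [-1.0, -0.005, -0.007]]
units shift [0.19   0.0272 0.1014]
turn units [44.9315  0.1184  0.1475]
turn units [-0.0681 -0.0941  0.0755]
```

View pics/s5.png

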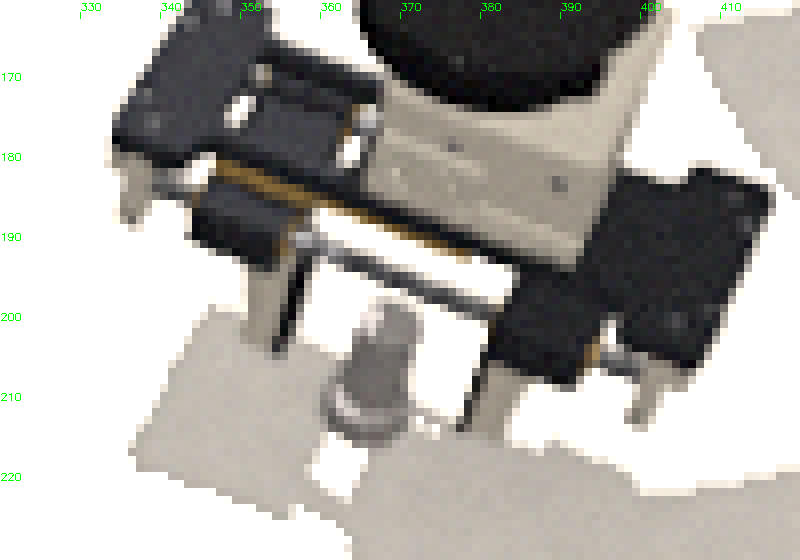

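```bash
python3 -c "
from h import *
g=cams.grab_frame('scene')
print(ray(g,353.6,203.6,.0286),ray(g,378,213.4,.0286))
for p in([.4805,.1515,.0286],[.4805,.2127,.0286]):print(proj(g,p))
print('master top',ray(g,368.3,200,.05))
"
```

```text
[0.4825 0.149  0.0286] [0.481  0.2178 0.0286]
[354.7545 203.4699]
[376.2288 212.5051]
master top [0.4691 0.1815 0.05  ]
```

carry_out(
  deltas=[
    [0.1,0.02,0.04,0,-0.1,0.08],
    [0.1,0,0.02,0,0,0],
    [0,0,0,0,0,0],
  ],
)

```text
t: 9.3
eef_pos: [0.4708, 0.183, 0.0242]
ee_rot: [-2.468, 1.565, 0.69]
force: [-0.2, 0.3, -0.3]
width: 0.0617
```

carry_out(
  deltas=[
    [0,0,0,0,0,0],
    [0,0,0,0,0,0],
    [0,0,0,0,0,0],
    [0,0,0,0,0,0],
    [0,0,0,0,0,0],
  ],
  hand=1,
  newtons=20,
)

```text
t: 9.8
eef_pos: [0.4712, 0.1834, 0.0251]
ee_rot: [-2.466, 1.563, 0.692]
force: [-0.3, -0.0, 0.2]
width: 0.0269
```

carry_out(
  deltas=[
    [0,0,0,0,0,0],
    [0,0,0,0,0,0],
    [0,0,0,0,0,0],
  ],
)

```text
t: 10.1
eef_pos: [0.4712, 0.1833, 0.0251]
ee_rot: [-2.472, 1.564, 0.687]
force: [1.0, -0.0, 0.4]
width: 0.0209
```

carry_out(
  deltas=[
    [-0.3,0,0,0,0,0],
    [-0.5,0,0,0,0,0],
    [-0.8,0,0,0,0,0],
    [-0.6,0,0,0,0,0],
    [0,0,0,0,0,0],
  ],
)

```text
t: 10.6
eef_pos: [0.4697, 0.182, 0.1178]
ee_rot: [-2.533, 1.567, 0.626]
force: [0.9, 0.4, -1.5]
width: 0.0206
```

```bash
python3 -c "
from h import *
to([.554,-.234,.15],.021)
f=cams.grab_frame('scene');crop(f,320,120,420,230,6,'pics/s6.png')"
```

```text
t 10.6 pos [0.4697 0.182  0.1178] F [ 0.8553  0.4014 -1.5277] w 0.0206
R [[0.003, 0.017, -1.0], [0.002, -1.0, -0.017], [-1.0, -0.002, -0.003]]
units shift [-0.8203 10.4322 -1.9354]
turn units [44.9398  0.0477  0.0688]
turn units [-0.0601 -0.0438  0.0304]
```

View pics/s6.png

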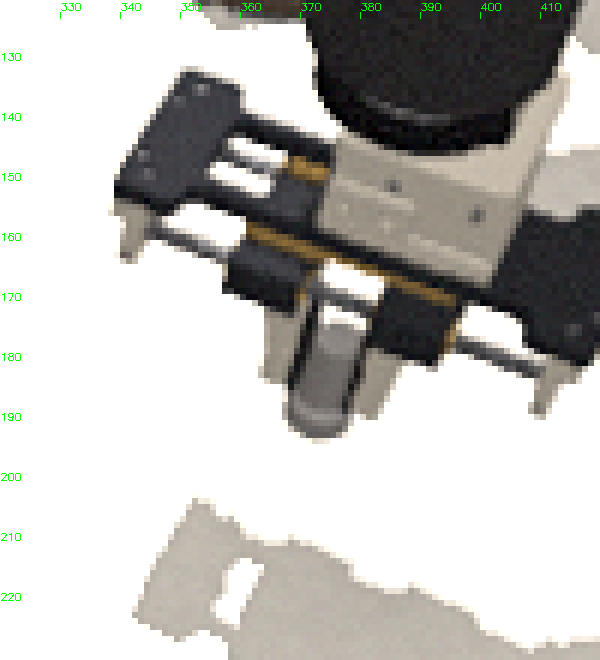

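carry_out(
  deltas=[
    [-0.3,0.7,-0.1,0,0,0],
    [-0.3,1,-0.2,0,0,0],
    [-0.2,1,-0.2,0,0,0],
    [0,1,-0.2,0,0,0],
    [0,1,-0.2,0,0,0],
  ],
)

```text
t: 11.15
eef_pos: [0.5068, -0.0082, 0.1474]
ee_rot: [-0.725, 1.569, 2.441]
force: [0.3, -0.4, -1.6]
width: 0.0207
```

carry_out(
  deltas=[
    [0,1,-0.2,0,0,0],
    [0,1,-0.2,0,0,0],
    [0,1,-0.2,0,0,0],
    [0,1,-0.2,0,0,0],
    [0,0.5,0,0,0,0],
  ],
)

```text
t: 11.65
eef_pos: [0.5408, -0.1967, 0.1428]
ee_rot: [-0.242, 1.562, 2.922]
force: [0.9, 0.1, -1.3]
width: 0.0212
```

```bash
python3 -c "
from h import *
to([.554,-.234,.14],.021)"
```

```text
t 11.65 pos [ 0.5408 -0.1967  0.1428] F [ 0.9285  0.087  -1.2878] w 0.0212
R [[-0.009, 0.022, -1.0], [0.002, -1.0, -0.022], [-1.0, -0.002, 0.009]]
units shift [ 0.0643  0.9395 -0.3105]
turn units [-44.9795  -0.0471   0.1914]
turn units [0.0201 0.1219 0.03  ]
```

carry_out(
  deltas=[
    [0,0.6,-0.25,0,0.12,0],
    [0.1,0.27,-0.2,0,0,0],
    [0.3,0,0,0,0,0],
    [0,0,0,0,0,0],
    [0,0,0,0,0,0],
  ],
)

```text
t: 12.15
eef_pos: [0.5561, -0.2341, 0.1201]
ee_rot: [-0.454, 1.56, 2.705]
force: [-0.1, 1.0, -2.2]
width: 0.0207
```

```bash
python3 -c "
from h import *
to([.559,-.232,.12],.021)
f=cams.grab_frame('scene');crop(f,185,110,285,210,6,'pics/s7.png')
f=cams.grab_frame('top');crop(f,245,150,345,215,8,'pics/t7.png')"
```

```text
t 12.15 pos [ 0.5561 -0.2341  0.1201] F [-0.14    0.9625 -2.248 ] w 0.0207
R [[-0.009, 0.017, -1.0], [0.004, -1.0, -0.017], [-1.0, -0.005, 0.009]]
units shift [ 0.0019 -0.0512 -0.0734]
turn units [44.939   0.1029 -0.2099]
turn units [-0.0603  0.1338  0.0656]
```

View pics/s7.png

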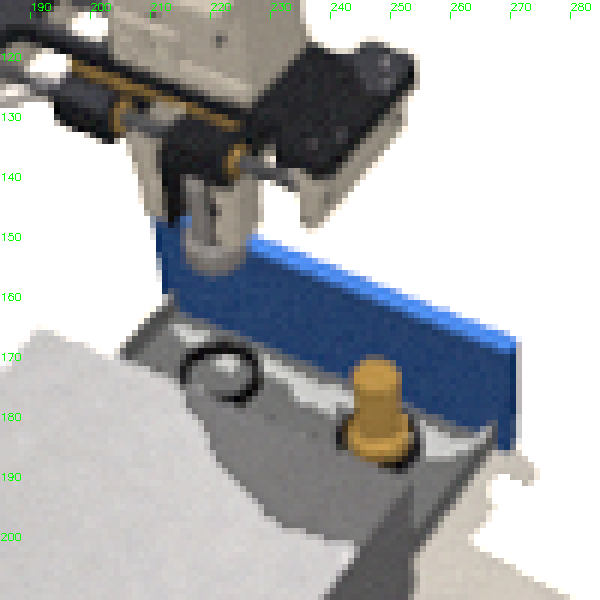

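View pics/t7.png

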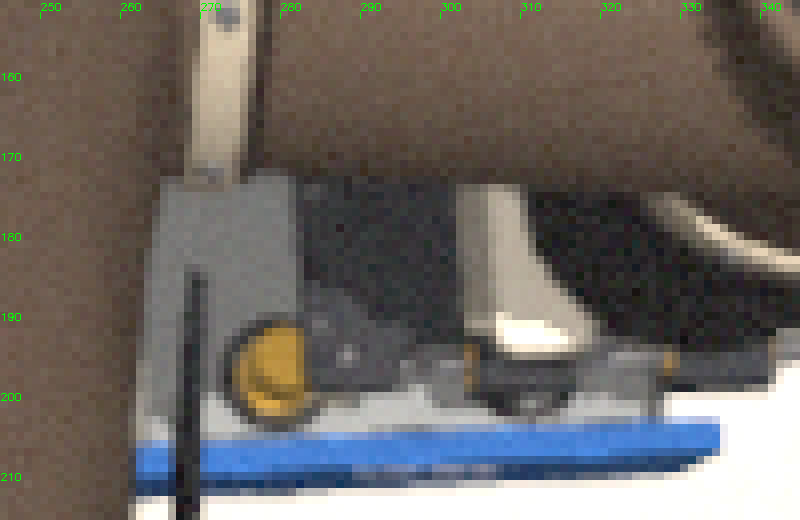

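```bash
cat >> h.py <<'E'
from scipy.optimize import least_squares
def circ(f,c,r,z):
    a=np.linspace(0,2*np.pi,181);return np.array([proj(f,[c[0]+r*np.cos(t),c[1]+r*np.sin(t),z]) for t in a])
def nest(f,u0,u1,v0,v1,x0=(.555,-.234)):
    def r(c):
        P=circ(f,c,.021,.020);Q=circ(f,c,.021,.012);B=np.r_[P,Q]
        return [B[:,0].min()-u0,B[:,0].max()-u1,P[:,1].min()-v0,B[:,1].max()-v1]
    s=least_squares(r,x0,diff_step=1e-4);return s.x,s.fun
def foot(f,u0,u1,v1,z,x0=(.555,-.234)):
    def r(c):
        B=np.r_[circ(f,c,.015,z),circ(f,c,.015,z+.012)]
        return [B[:,0].min()-u0,B[:,0].max()-u1,B[:,1].max()-v1]
    s=least_squares(r,x0,diff_step=1e-4);return s.x,s.fun
E
python3 -c "
from h import *
f=cams.grab_frame('scene')
print(nest(f,214.3,228.3,165.8,177.0));print(foot(f,215,225.8,155.3,.095))
print('brass foot',foot(f,185+342/6+1-.5,185+411/6-.5,110+462/6-.5,.012,(.554,-.145)))
"
```

```text
(array([ 0.5547, -0.2362]), array([-0.2448,  0.2461, -0.5438,  0.5136]))
(array([ 0.5512, -0.2333]), array([-0.1601,  0.1615, -0.0039]))
brass foot (array([ 0.5501, -0.1473]), array([-0.0261,  0.0263, -0.0006]))
```

carry_out(
  deltas=[
    [0.2,0.03,-0.07,0,0.13,0.06],
    [0.4,0,0,0,0,0],
    [0.5,0,0,0,0,0],
    [0.3,0,0,0,0,0],
    [0,0,0,0,0,0],
  ],
)

```text
t: 12.8
eef_pos: [0.5616, -0.2333, 0.0646]
ee_rot: [2.993, 1.562, -0.128]
force: [-0.2, -0.2, -1.7]
width: 0.0208
```

carry_out(
  deltas=[
    [0,0,0,0,0,0],
    [0,0,0,0,0,0],
  ],
)

```text
t: 13.0
eef_pos: [0.5621, -0.2332, 0.0653]
ee_rot: [2.954, 1.562, -0.166]
force: [0.2, -0.1, -0.4]
width: 0.0203
```

```bash
python3 -c "
from h import *
to([.559,-.235,.055],.021)
f=cams.grab_frame('scene');crop(f,195,120,265,190,8,'pics/s8.png')"
```

```text
t 13.0 pos [ 0.5621 -0.2332  0.0653] F [ 0.2102 -0.0663 -0.3769] w 0.0203
R [[0.009, 0.021, -1.0], [-0.002, -1.0, -0.021], [-1.0, 0.002, -0.009]]
units shift [0.2563 0.043  0.0813]
turn units [-44.994    0.0386  -0.2042]
turn units [ 0.0056 -0.13   -0.0246]
```

View pics/s8.png

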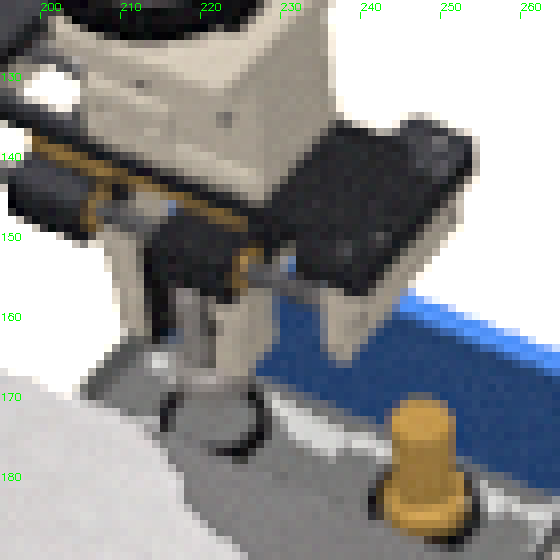

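```bash
python3 -c "
from h import *
f=cams.grab_frame('scene')
im=f['pixels'][155:182,205:240,::-1]; im=cv2.convertScaleAbs(im,alpha=2.2,beta=-60)
im=cv2.resize(im,None,fx=20,fy=20,interpolation=cv2.INTER_CUBIC)
for k in range(0,35,5):cv2.putText(im,str(205+k),(k*20,12),0,.4,(0,255,0))
for k in range(0,27,5):cv2.putText(im,str(155+k),(0,k*20),0,.4,(0,255,0))
cv2.imwrite('pics/s9.png',im)
to([.559,-.235,.055])
for c in ([.559,-.235],[.557,-.235]):
  B=np.r_[circ(f,c,.015,.040),circ(f,c,.015,.052)];print(B.min(0)+.5,B.max(0)+.5)
"
```

```text
t 13.1 pos [ 0.5624 -0.2333  0.0655] F [ 0.3038 -0.7235 -0.9175] w 0.0209
R [[0.01, 0.021, -1.0], [-0.002, -1.0, -0.021], [-1.0, 0.002, -0.01]]
units shift [0.2627 0.0411 0.0872]
[215.0923 160.5868] [225.8555 170.9804]
[215.4897 160.1628] [226.2396 170.5434]
```

View pics/s9.png

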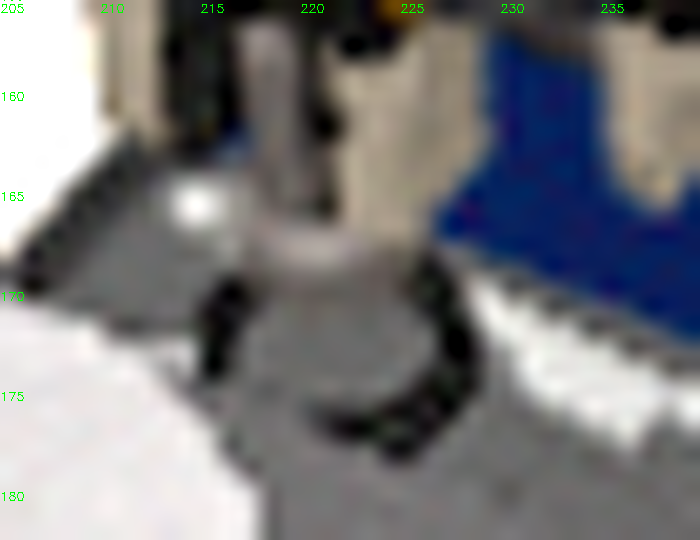

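```bash
python3 -c "
from h import *
f=cams.grab_frame('scene');p=f['pixels'].astype(int).sum(2)
print('     ',list(range(212,231)))
for v in range(160,181):print(v,p[v,212:231])
"
```

```text
[212, 213, 214, 215, 216, 217, 218, 219, 220, 221, 222, 223, 224, 225, 226, 227, 228, 229, 230]
160 [278 136  45  29  91 195 219 205 120 139 237 294 288 276 257 250 250 176
 131]
161 [259 180  27  50  91 181 218 208 134 104 233 299 279 260 255 256 251 205
 132]
162 [188 155  59 131 181 190 217 213 159 184 287 298 279 258 257 257 258 199
 141]
163 [163 185 187 203 221 206 212 212 191 208 299 294 277 261 265 258 219 156
 129]
164 [199 261 358 345 288 245 211 217 197 188 302 290 286 262 253 235 151 130
 130]
165 [214 288 412 389 298 260 222 205 174 149 293 300 291 266 231 163 127 134
 146]
166 [227 244 295 296 285 262 271 264 275 259 283 280 288 262 197 149 127 122
 134]
167 [225 222 220 243 276 232 253 292 320 317 285 248 222 213 177 217 204 163
 137]
168 [227 226 224 228 200 209 216 243 243 241 228 214 194 184 113 173 226 211
 201]
169 [229 227 230 174  88 140 182 215 209 204 207 204 189 157  19 109 273 334
 215]
170 [221 228 217 106  48 142 213 220 217 217 219 216 223 194 116  53 238 400
 355]
171 [213 223 198  58 107 219 233 229 222 224 223 220 234 226 196  80 152 336
 410]
172 [327 336 317  51 144 237 229 227 224 233 229 225 224 230 212  79 107 248
 322]
173 [368 289 289  61 155 233 231 227 230 230 226 227 233 226 154  39 113 227
 276]
174 [396 325 226 207 232 212 211 220 227 231 234 236 222 158  75  34 126 230
 241]
175 [403 397 335 226 246 231 229 229 191 163 172 170 124  60   9  98 208 228
 227]
176 [404 406 399 332 227 236 242 240 216 153  89  49  12  32 110 199 234 227
 227]
177 [404 401 405 375 216 234 237 240 243 221 213 220 134 112 211 227 229 227
 225]
178 [400 400 403 400 334 229 229 239 242 242 248 250 225 217 238 225 222 238
 221]
179 [405 404 409 419 402 344 229 244 237 245 240 241 245 250 245 245 243 210
 203]
180 [407 407 414 413 416 388 231 232 238 240 242 239 240 238 237 243 245 229
 223]
```

```bash
python3 -c "
from h import *
f=cams.grab_frame('scene')
print(foot(f,215.1,225.7,169.8,.0404,(.558,-.234)))
print(nest(f,214.2,228.3,165.8,177.0))
to([0.56,-.235,.05])
"
```

```text
(array([ 0.5564, -0.2352]), array([-0.0742,  0.0748, -0.0017]))
(array([ 0.5548, -0.2363]), array([-0.1951,  0.1961, -0.543 ,  0.5144]))
t 13.2 pos [ 0.5622 -0.2333  0.0654] F [-0.0567  0.5517 -2.1385] w 0.0208
R [[0.01, 0.021, -1.0], [-0.001, -1.0, -0.021], [-1.0, 0.002, -0.01]]
units shift [0.3846 0.0412 0.06  ]
```

carry_out(
  deltas=[
    [0.1,0.02,0.06,0,-0.1,0],
    [0.15,0,0,0,0,0],
    [0.1,0,0,0,0,0],
    [0,0,0,0,0,0],
    [0,0,0,0,0,0],
  ],
)

```text
t: 13.7
eef_pos: [0.5598, -0.2344, 0.0506]
ee_rot: [2.568, 1.568, -0.552]
force: [0.2, 0.3, -1.8]
width: 0.0208
```

```bash
python3 -c "
from h import *
to([.560,-.234,.048],.021)
f=cams.grab_frame('scene');p=f['pixels'].astype(int).sum(2)
im=f['pixels'][155:182,205:240,::-1]; im=cv2.convertScaleAbs(im,alpha=2.2,beta=-60)
im=cv2.resize(im,None,fx=20,fy=20,interpolation=cv2.INTER_CUBIC)
for k in range(0,35,5):cv2.putText(im,str(205+k),(k*20,12),0,.4,(0,255,0))
for k in range(0,27,5):cv2.putText(im,str(155+k),(0,k*20),0,.4,(0,255,0))
cv2.imwrite('pics/s10.png',im)
"
```

```text
t 13.7 pos [ 0.5598 -0.2344  0.0506] F [ 0.225   0.3042 -1.8437] w 0.0208
R [[0.003, 0.021, -1.0], [-0.002, -1.0, -0.021], [-1.0, 0.002, -0.003]]
units shift [ 0.0646 -0.0103 -0.0047]
turn units [44.9984 -0.0401  0.0621]
turn units [-0.0016 -0.0395 -0.0255]
```

View pics/s10.png

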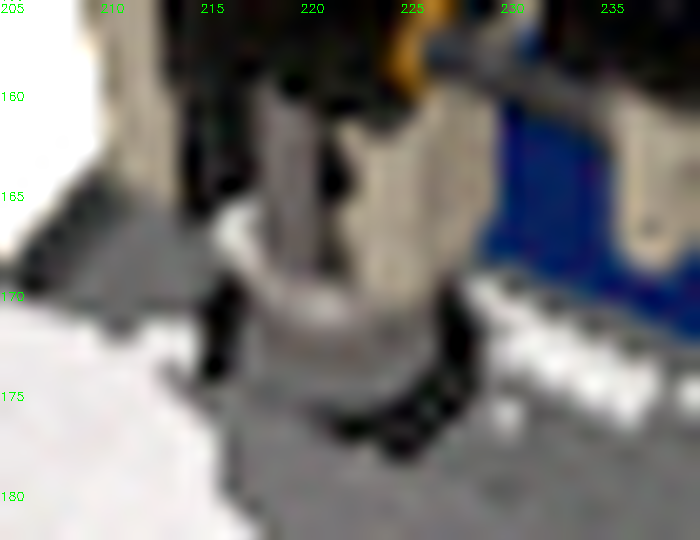

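carry_out(
  deltas=[
    [0.06,0,0,0,0,0],
    [0.06,0,0,0,0,0],
    [0,0,0,0,0,0],
  ],
)

```text
t: 14.05
eef_pos: [0.56, -0.2344, 0.0456]
ee_rot: [2.619, 1.567, -0.501]
force: [0.8, 0.4, -2.0]
width: 0.0206
```

carry_out(
  deltas=[
    [0.05,0,0,0,0,0],
    [0.05,0,0,0,0,0],
    [0,0,0,0,0,0],
  ],
)

```text
t: 14.35
eef_pos: [0.56, -0.2344, 0.0413]
ee_rot: [2.625, 1.567, -0.495]
force: [-0.4, 0.4, -2.3]
width: 0.0205
```

Below the collar top level (45 mm) with no contact force, so the foot is in the bore. I'll continue to the floor.

carry_out(
  deltas=[
    [0.04,0,0,0,0,0],
    [0.04,0,0,0,0,0],
    [0,0,0,0,0,0],
  ],
)

```text
t: 14.65
eef_pos: [0.5601, -0.2344, 0.0378]
ee_rot: [2.634, 1.567, -0.487]
force: [0.2, -0.1, -1.4]
width: 0.0207
```

carry_out(
  deltas=[
    [0.03,0,0,0,0,0],
    [0,0,0,0,0,0],
  ],
)

```text
t: 14.85
eef_pos: [0.5605, -0.2346, 0.0372]
ee_rot: [2.623, 1.566, -0.497]
force: [1.4, -0.3, -1.3]
width: 0.0207
```

carry_out(
  deltas=[
    [0.02,0,0,0,0,0],
    [0,0,0,0,0,0],
    [0,0,0,0,0,0],
    [0,0,0,0,0,0],
  ],
  hand=0.6,
)

```text
t: 15.25
eef_pos: [0.5611, -0.2347, 0.0367]
ee_rot: [2.674, 1.565, -0.446]
force: [-1.0, -0.3, 0.7]
width: 0.035
```

```bash
python3 -c "
from h import *
to([.560,-.234,.048],.021)
f=cams.grab_frame('scene')
crop(f,195,130,265,190,8,'pics/s11.png')
"
```

```text
t 15.25 pos [ 0.5611 -0.2347  0.0367] F [-0.955  -0.3372  0.6887] w 0.035
R [[0.005, 0.022, -1.0], [-0.003, -1.0, -0.022], [-1.0, 0.003, -0.005]]
units shift [-0.2831 -0.0183  0.0245]
turn units [-44.992    0.0587  -0.1164]
turn units [ 0.0078 -0.0741 -0.0374]
```

View pics/s11.png

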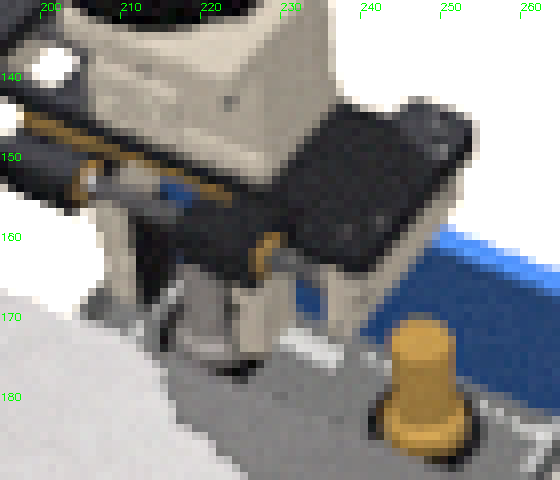

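carry_out(
  deltas=[
    [-0.2,0,0,0,0,0],
    [-0.4,0,0,0,0,0],
    [-0.7,0,0,0,0,0],
    [-0.8,0,0,0,0,0],
    [-0.6,0,0,0,0,0],
  ],
)

```text
t: 15.8
eef_pos: [0.5579, -0.2342, 0.1461]
ee_rot: [0.499, 1.568, -2.621]
force: [0.3, 0.1, 0.4]
width: 0.0349
```

carry_out(
  deltas=[
    [0,-0.2,0.6,0,0,0],
    [0,-0.4,0.8,0,0,0],
    [0,-0.4,0.9,0,0,0],
    [0,0,0.3,0,0,0],
    [0,0,0,0,0,0],
  ],
  hand=1,
)

```text
t: 16.3
eef_pos: [0.4532, -0.1963, 0.1535]
ee_rot: [2.75, 1.561, -0.369]
force: [1.2, -0.7, 0.6]
width: 0.0022
```

```bash
python3 -c "
from h import *
to([.470,-.19,.045],.021)
f=cams.grab_frame('scene')
crop(f,195,130,265,190,8,'pics/s12.png')
f=cams.grab_frame('top');crop(f,245,150,345,215,8,'pics/t12.png')
"
```

```text
t 16.3 pos [ 0.4532 -0.1963  0.1535] F [ 1.2106 -0.7309  0.6182] w 0.0022
R [[0.009, 0.022, -1.0], [-0.004, -1.0, -0.022], [-1.0, 0.004, -0.009]]
units shift [ 2.7154 -0.1598 -0.3987]
turn units [-44.9881   0.0858  -0.2082]
turn units [ 0.0114 -0.1325 -0.0546]
```

View pics/s12.png

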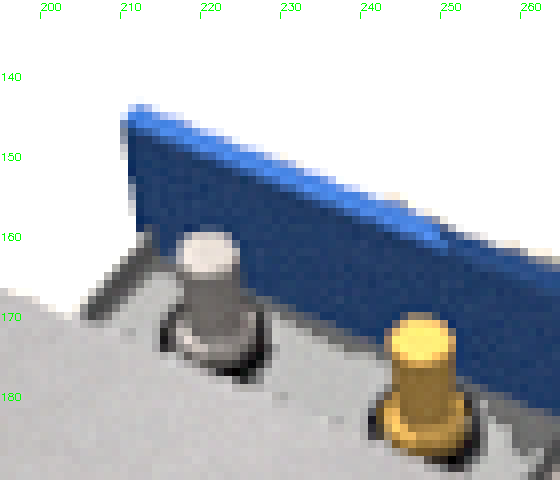

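View pics/t12.png

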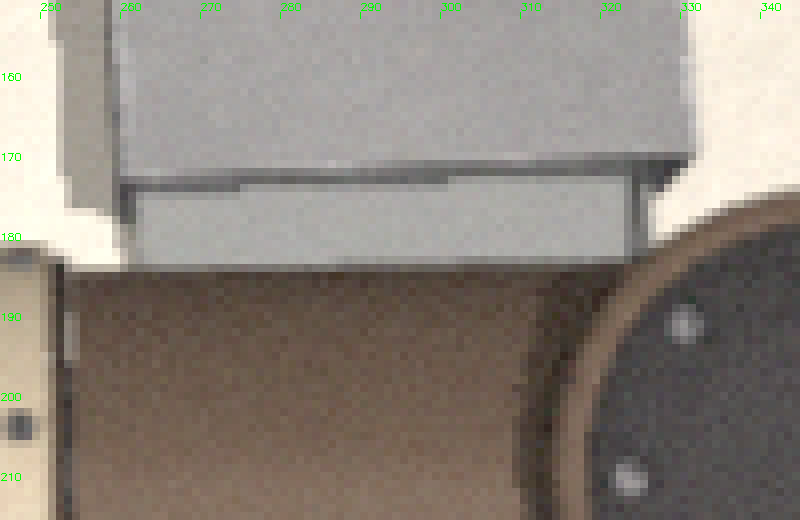

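Steel master upright in the nest, looking just like the brass one in its nest. Now lower the closed fingers in front of the plate.

carry_out(
  deltas=[
    [0.5,-0.1,0,0,-0.13,-0.05],
    [0.7,-0.06,0,0,0,0],
    [0.7,0,0,0,0,0],
    [0.5,0,-0.1,0,0,0],
    [0.2,0,-0.1,0,0,0],
  ],
)

```text
t: 16.9
eef_pos: [0.4716, -0.1918, 0.0483]
ee_rot: [2.846, 1.563, -0.274]
force: [-0.2, 0.2, 0.3]
width: 0.0007
```

carry_out(
  deltas=[
    [0,0,0,0,0,0],
    [0,0,-0.1,0,0,0],
    [0,0,-0.1,0,0,0],
    [0,0,-0.1,0,0,0],
    [0,0,-0.1,0,0,0],
  ],
)

```text
t: 17.4
eef_pos: [0.4918, -0.1922, 0.0497]
ee_rot: [2.805, 1.562, -0.315]
force: [-0.3, -1.6, 0.7]
width: 0.0007
```

```bash
python3 -c "
from h import *
to([.502,-.19,.048],.021)"
```

```text
t 17.4 pos [ 0.4918 -0.1922  0.0497] F [-0.2669 -1.6061  0.7044] w 0.0007
R [[0.009, 0.022, -1.0], [-0.003, -1.0, -0.022], [-1.0, 0.003, -0.009]]
units shift [ 0.0453 -0.0485 -0.2548]
turn units [-44.9908   0.0687  -0.1965]
turn units [ 0.0088 -0.1251 -0.0437]
```

carry_out(
  deltas=[
    [0,0,-0.04,0,0,0],
    [0,0,-0.04,0,0,0],
    [0,0,-0.04,0,0,0],
    [0,0,-0.04,0,0,0],
    [0,0,-0.04,0,0,0],
  ],
)

```text
t: 17.9
eef_pos: [0.5006, -0.1919, 0.0511]
ee_rot: [2.838, 1.56, -0.282]
force: [-3.9, 0.1, 1.5]
width: 0.0006
```

carry_out(
  deltas=[
    [0,0,-0.04,0,0,0],
    [0,0,-0.04,0,0,0],
    [0,0,-0.04,0,0,0],
  ],
)

```text
t: 18.2
eef_pos: [0.5038, -0.1919, 0.0507]
ee_rot: [2.727, 1.564, -0.393]
force: [-2.9, 0.5, 2.1]
width: 0.0003
```

carry_out(
  deltas=[
    [-0.005,0,-0.04,0,0,0],
    [-0.005,0,-0.04,0,0,0],
    [-0.005,0,-0.04,0,0,0],
  ],
)

```text
t: 18.5
eef_pos: [0.5078, -0.1918, 0.0507]
ee_rot: [2.591, 1.566, -0.529]
force: [-4.0, -0.6, -0.1]
width: 0.0008
```

carry_out(
  deltas=[
    [-0.005,0,-0.055,0,0,0],
    [-0.005,0,-0.06,0,0,0],
    [0,0,-0.06,0,0,0],
    [0,0,-0.06,0,0,0],
    [0,0,-0.06,0,0,0],
  ],
)

```text
t: 19.0
eef_pos: [0.5197, -0.1915, 0.0507]
ee_rot: [2.382, 1.567, -0.739]
force: [-2.4, 0.1, 1.5]
width: 0.0006
```

carry_out(
  deltas=[
    [-0.003,0,-0.06,0,0,0],
    [0,0,-0.06,0,0,0],
    [0,0,-0.06,0,0,0],
    [0,0,-0.06,0,0,0],
    [0,0,-0.06,0,0,0],
  ],
)

```text
t: 19.5
eef_pos: [0.5325, -0.1911, 0.0507]
ee_rot: [2.224, 1.568, -0.897]
force: [-3.8, 0.4, 1.3]
width: 0.0003
```

carry_out(
  deltas=[
    [-0.003,0,-0.06,0,0,0],
    [0,0,-0.06,0,0,0],
    [0,0,-0.06,0,0,0],
    [0,0,-0.06,0,0,0],
    [0,0,-0.06,0,0,0],
  ],
)

```text
t: 20.0
eef_pos: [0.5452, -0.1908, 0.0508]
ee_rot: [2.067, 1.568, -1.054]
force: [-4.3, -0.2, 0.7]
width: 0.0006
```

carry_out(
  deltas=[
    [-0.003,0,-0.06,0,0,0],
    [0,0,-0.06,0,0,0],
    [0,0,-0.06,0,0,0],
    [0,0,-0.06,0,0,0],
    [0,0,-0.05,0,0,0],
  ],
)

```text
t: 20.5
eef_pos: [0.5576, -0.1904, 0.0508]
ee_rot: [1.794, 1.569, -1.327]
force: [-4.4, 1.0, 1.7]
width: 0.0007
```

carry_out(
  deltas=[
    [-0.002,0,-0.04,0,0,0],
    [0,0,-0.04,0,0,0],
    [0,0,-0.04,0,0,0],
  ],
)

```text
t: 20.8
eef_pos: [0.5628, -0.1903, 0.0508]
ee_rot: [1.713, 1.569, -1.408]
force: [-4.7, -0.4, 1.8]
width: 0.0006
```

carry_out(
  deltas=[
    [-0.002,0,-0.035,0,0,0],
    [0,0,-0.035,0,0,0],
    [0,0,-0.035,0,0,0],
  ],
)

```text
t: 21.1
eef_pos: [0.5672, -0.1902, 0.0508]
ee_rot: [1.585, 1.569, -1.537]
force: [-4.5, 1.1, 0.6]
width: 0.0005
```

carry_out(
  deltas=[
    [-0.002,0,-0.035,0,0,0],
    [0,0,-0.035,0,0,0],
    [0,0,-0.035,0,0,0],
  ],
)

```text
t: 21.4
eef_pos: [0.5717, -0.1901, 0.0508]
ee_rot: [1.464, 1.569, -1.658]
force: [-4.1, 1.5, 0.1]
width: 0.0004
```

carry_out(
  deltas=[
    [0,0,-0.03,0,0,0],
    [0,0,-0.03,0,0,0],
  ],
)

```text
t: 21.6
eef_pos: [0.5741, -0.19, 0.0508]
ee_rot: [1.246, 1.569, -1.875]
force: [-5.6, 1.3, 0.5]
width: 0.001
```

carry_out(
  deltas=[
    [0,0,-0.03,0,0,0],
    [0,0,-0.03,0,0,0],
  ],
)

```text
t: 21.8
eef_pos: [0.5752, -0.19, 0.0508]
ee_rot: [0.43, 1.567, -2.692]
force: [-10.1, 1.8, 6.6]
width: 0.0004
```

carry_out(
  deltas=[
    [0,0,-0.03,0,0,0],
    [0,0,-0.03,0,0,0],
  ],
)

```text
t: 22.0
eef_pos: [0.5751, -0.19, 0.0508]
ee_rot: [0.152, 1.563, -2.97]
force: [-8.2, 1.4, 4.5]
width: 0.0007
```

carry_out(
  deltas=[
    [0,0,-0.03,0,0,0],
    [0,0,-0.03,0,0,0],
  ],
)

```text
t: 22.2
eef_pos: [0.5749, -0.19, 0.0508]
ee_rot: [0.069, 1.558, -3.053]
force: [-8.5, 0.8, 4.8]
width: 0.0005
```

Stop felt: 10 N, position halted at 0.575. Easing off.

carry_out(
  deltas=[
    [0,0,0.05,0,0,0],
    [0,0,0.08,0,0,0],
    [0,0,0.1,0,0,0],
    [0,0,0.1,0,0,0],
    [0,0,0.2,0,0,0],
  ],
)

```text
t: 22.7
eef_pos: [0.5568, -0.1906, 0.0518]
ee_rot: [0.307, 1.565, -2.815]
force: [0.2, -1.1, -0.5]
width: 0.0008
```

carry_out(
  deltas=[
    [0,0,0.4,0,0,0],
    [-0.2,0,0.7,0,0,0],
    [-0.5,0,0.8,0,0,0],
    [-0.6,-0.6,0.3,0,0,0],
    [-0.6,-1,0,0,0,0],
  ],
)

```text
t: 23.2
eef_pos: [0.4638, -0.1299, 0.1278]
ee_rot: [0.545, 1.566, -2.58]
force: [2.1, 0.8, -0.2]
width: 0.0008
```

carry_out(
  deltas=[
    [0,-1,0,0,0,0],
    [0,-1,0,0,0,0],
    [0,-1,0,0,0,0],
    [0,-1,0,0,0,0],
    [0,0,0,0,0,0],
  ],
)

```text
t: 23.7
eef_pos: [0.4653, 0.0395, 0.1359]
ee_rot: [-2.946, 1.552, 0.214]
force: [-0.2, -0.3, -0.2]
width: 0.0006
```

```bash
python3 -c "
from h import *
to([.470,.1,.15],.021)
f=cams.grab_frame('scene')
crop(f,145,145,275,260,6,'pics/s13.png');cv2.imwrite('pics/s13f.png',f['pixels'][:,:,::-1])
f=cams.grab_frame('top');crop(f,245,150,345,215,8,'pics/t13.png')
"
```

```text
t 23.7 pos [0.4653 0.0395 0.1359] F [-0.1516 -0.3247 -0.232 ] w 0.0006
R [[0.018, 0.019, -1.0], [0.004, -1.0, -0.018], [-1.0, -0.004, -0.018]]
units shift [-0.3439 -1.5124 -0.1525]
turn units [44.9621  0.0808  0.4117]
turn units [-0.0359 -0.2623  0.0515]
```

View pics/t13.png

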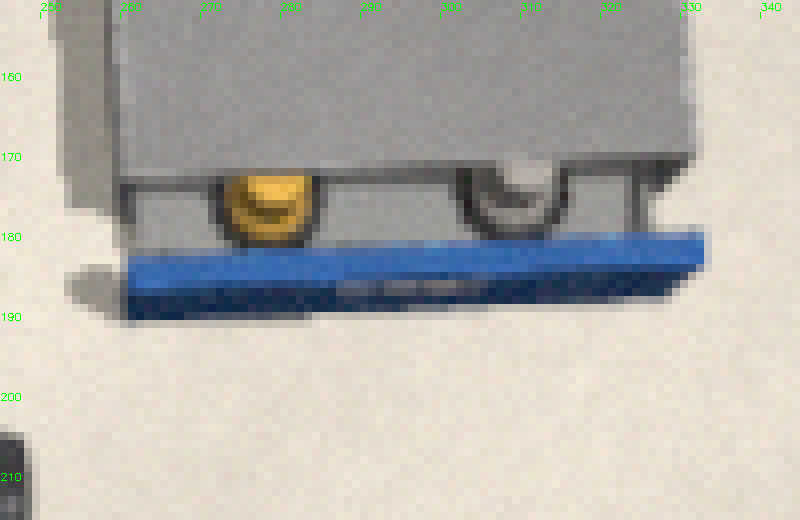

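View pics/s13f.png

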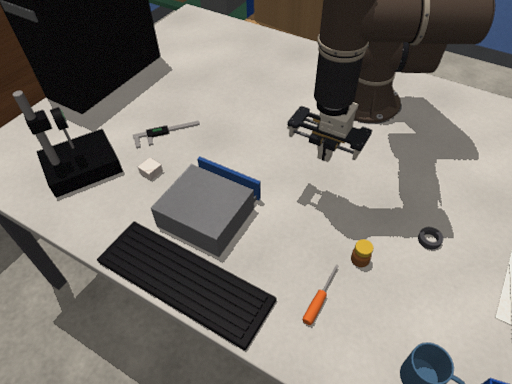

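The blue plate is back at its starting pixels (261–333, 179–190). Both masters stand in their collars, and ring, jar, driver, calliper and block are undisturbed.

```bash
python3 -c "
from h import *
arm.job_done();print(arm.get_state()['t'])"
```

```text
the job is handed in; nothing more can be done
the job is handed in; nothing more can be done
```

The job is done and handed in at about 24 s; handing in gives no verdict.

- **Opening:** I pressed the front to its stop, about 10 N with no further travel. I then eased off, and the tray sprang fully out.
- **Placing:** I stood the steel master in the empty nest and let go of it. The tips went about 8 mm below the height at which the foot would have rested on the collar. No contact force showed, so the foot went into the bore.
- **Closing:** I pushed the tray in to its stop and eased off. The highest reading I saw was about 12 N in total (10 N along the push, the rest mostly vertical), below the 15 N limit. I only read the force at the end of each move call, so brief peaks in between went unseen.

**Last checks:** About 1 s after I let go, the tray front was at the same pixels as when latched at the start. The top picture showed both masters in their collars, though the case roof hides part of them. Before I closed the tray, both stood upright in full view. The robot was clear of everything, and the other bench items looked undisturbed by eye; I did not measure them.

**Disagreements:** The two cameras differed by about 3 mm on absolute positions, within their stated calibration. I settled the placing by comparing master and nest in the same picture.

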